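Free the stuck cap of the flux jar

ROBOT

A 7-joint arm with a two-finger parallel gripper is mounted at the origin on the work surface. World frame = base frame: x ahead of the robot, y to its left, z up, the work surface at z = 0. Lengths are in m, angles in rad, forces in N, time in s.
With the tool pointing down it reaches from about 0.425 to 0.925 m from the base axis. Payload 6.8 kg.
Tool frame: the origin (TCP) lies on the centre line of the jaws, within the pads' length; the fingertips stand 8 mm ahead of it and the grasp point (between the pads) lies 11 mm behind it (ctrl.tip_reach is the distance from the TCP to the fingertips, in m); y points along the fingers, z is the direction in which the jaws open and shut, and the axes are right-handed (so a half turn about y gives the same grasp; the last joint's range is limited). The gripper opens to 85 mm and grips with 20 to 120 N. Pads are 22 mm wide; open, the fingers measure 114 mm over their backs; the gripper's body (76 mm by 85 mm) begins 54 mm behind the grasp point. The pads swing forward as they close: fully open they stand 13 mm farther back than shut.
Start: joints at [1.198, 0.477, 0.022, 1.555, -0.011, 1.109, -0.083], TCP at [0.177, -0.651, 0.2] pointing down, gripper open.
Joint ranges: [-2.96, 2.96], [-0.34, 2.1], [-1.41, 1.46], [0.24, 2.44], [-1.37, 4.51], [0.17, 1.92], [-2.96, 2.96]. Speed limits (rad/s): [2.39, 2.39, 3.14, 3.14, 3.14, 3.14, 3.14].

INTERFACE

Orientations are given as a rotation vector (axis times angle).
In Python, from plant import ctrl, eyes gives the robot as it stands. The module is installed in compiled form; this text tells all that it offers.
- The arm moves only by the shell command python3 -m jog 'ROWS'. ROWS is JSON, a list of rows, each an object of numbers: "grip": the finger opening in m, from 0 to 0.0854; "x", "y", "z": the shift along the tool's x, y, z in m; "rx", "ry", "rz": the turn, a rotation vector about the tool's x, y, z in rad. In form: [{"grip": .., "x": .., "y": .., "z": .., "rx": .., "ry": .., "rz": ..}, ...]. A call has 1 to 20 rows; each row shifts and turns the commanded pose from where the row before left it, along the tool's axes as they then stand; what a row does not reach is not made up. A row lasts 1/10 s, in which the tool goes at most 50 mm and 8.59 degrees, less where a joint would pass 70% of its speed; a pose out of reach is approached as far as the arm can. A call with a gripper value outside its range is refused whole. The fingers move at their own pace and stop on an object; the grip force is fixed at half the most. Time passes only in rows, so rows that do not move let the fingers close. It gives the time, the measured TCP pose, the force and the opening at its end, in the units of the state.
- ctrl.get_state(): the state, without advancing time (a new reading comes with each control period).
- eyes.read_camera(name): name is "scene" or "top" or "wrist"; returns a dict with "img" (420x560x3 uint8, red, green, blue), "K" (3x3 intrinsics, pixels), "rvec" (rotation vector, rad) and "tvec" (3), from world to camera coordinates, as OpenCV has them; the wrist camera has in their place "mount" (4x4, takes a point from camera to tool coordinates, whose origin is the TCP and whose axes are the tool frame's). Camera axes: x right, y down, z forward; pixel columns grow to the right and rows downward; lengths in m; the calibration is good to about 2 mm. A picture is of the moment at which its call begins: read the wrist's pose just before it. There is no depth.
- ctrl.job_done(): hands the job in, once; it reports no verdict.
The state is a dict: "t": time; "joint_positions": joint angles; "qvel": joint speeds; "tau": joint torques, N m; "tcp_pos": TCP position; "eef_rot": TCP orientation; "contact_force": force on the tool from outside, world axes, zero at the start; "ft_torque": the same for the moment, N m; "width": opening from 0.0 (shut) to 1.0 (fully open).
Only numpy, scipy, OpenCV 4.12 (cv2) and the standard library are available. Lean on these libraries where they do the work, as an engineer would, in place of code of your own. Each camera call takes 0.05 s, during which the arm holds its last target. There are 200 camera calls.

TASK

The green cap of the flux jar in the bench holder is stuck: break it loose with a short hard twist anticlockwise, spin it on gently until it comes up against its stop, lift it off and set it down (do not drop it) right way up, wholly on the cork pad. Do not strain the glass: once the cap is loose, do not force it against the stop or pull it while it is still caught. Leave the other things on the bench where they are.

Things in the scene. Friction and masses are not known exactly. Their poses are not given: they have to be found in the camera images.
- jar: amber glass jar, 62 mm across, fixed in a low holder (110 x 110 mm steel foot with two wooden cheeks up to 42 mm) that is screwed to the bench; origin on the bench under the jar's axis, z up. Jar's shoulder 72 mm above the bench, its neck's rim at 96 mm, inside the cap. It stands upright and does not move.
- cap_center (a point): centre, half-way up, of the green ribbed cap: round, 58 mm across, 36 mm tall, 45 g, white mark on its top along +x, z up. Loose, held on the neck by two lugs inside its lower edge. Closed, its lower edge is 75 mm above the bench, its top 111 mm. It opens anticlockwise seen from above (yaw grows).
- cap: the same cap, origin at its lower edge. Stuck: about 1.2 N m breaks it loose; this eases over the first 0.35 rad, then it drags under 0.1 N m up to a stop 1.3 to 2.4 rad from closed (differs each time, not visible). There, from 0.08 rad short to 0.15 rad past first touch, the lugs stand in gaps and it lifts straight off, clear after 21 mm; elsewhere it rises 2 mm and catches.
- jar_rim (a point): centre of the neck's rim, inside the cap, 96 mm above the bench; the cap has 1 mm of side play on the neck. The stop is slightly springy, up to 10 N m per rad (0.3 N m after 0.03 rad or more). Stop and thread are glass: they suffer if the lugs bear on them with more than 35 N in all (about 0.75 N m at the stop, or a hard pull on a caught cap).
- pad_top (a point): centre of the top of a fixed square cork pad, 130 x 130 mm, 6 mm thick; this point 6 mm above the bench
- spool: bystander: solder spool, green, 60 mm across, 45 mm tall; origin at its underside
- findings_cup: bystander: white ceramic cup, 48 mm across, 40 mm tall; origin at its underside
- marker0: bystander: marker pen lying, 125 mm long along its x, 14 mm thick; origin at its underside
- marker1: bystander: marker pen lying, 125 mm long along its x, 14 mm thick; origin at its underside
- brass_disc: bystander: brass disc lying flat, 70 mm across, 4 mm thick; origin at its underside
- copper_tile: bystander: copper tile 40 x 40 mm, 8 mm high; origin at its underside
- pliers: bystander: red-handled pliers lying, about 130 mm long along x, 16 mm high; origin at its underside
- yellow_pot: bystander: closed orange-yellow pot with a white lid, 72 mm across, 85 mm tall; origin at its underside
Things that resemble listed ones, but are neither listed nor needed, are in the scene too. What is shaped like the cap but pink or purple is not meant. What is shaped like the jar but pink is not meant.

How it is judged:
By the outcome, as a careful person would: the job done as asked, in the order asked, and still so for the second after the job is handed in, with the robot touching nothing.
It also fails if it takes over 70 s, if anything falls off the work surface, if the arm or the gripper's body presses on something with over 40 N, if the wrist force passes 120 N, or if a joint passes its speed limit or range.

## Working session

There is one attempt and no reset: what is moved stays moved. The work goes in short steps, Python scripts to look and compute and a shell command to move; the robot and the scene stay as the last step left them, time stands still between calls to the robot, and variables do not carry over. Pictures are saved under pics/ and viewed, about 8 in all and at most 12, crops included, and the job is handed in when it is done.

```bash
mkdir -p pics; cat > h.py <<'E'
import numpy as np, cv2
from scipy.spatial.transform import Rotation as R
from plant import ctrl, eyes
def cam(name):
    s=ctrl.get_state(); c=eyes.read_camera(name)
    K=np.array(c["K"])
    if name=="wrist":
        M=np.array(c["mount"]); Rt=R.from_rotvec(s["eef_rot"]).as_matrix()
        Rc=Rt@M[:3,:3]; o=Rt@M[:3,3]+np.array(s["tcp_pos"])
    else:
        Rw=R.from_rotvec(np.ravel(c["rvec"])).as_matrix(); Rc=Rw.T; o=-Rw.T@np.ravel(c["tvec"])
    return c["img"],K,Rc,o
def ray(K,Rc,o,u,v,z):
    d=Rc@np.linalg.inv(K)@np.array([u,v,1.]); return o+d*(z-o[2])/d[2]
def proj(K,Rc,o,p):
    q=K@(Rc.T@(np.array(p)-o)); return q[:2]/q[2]
def save(n,img): cv2.imwrite("pics/"+n,img[:,:,::-1])
E
python3 - <<'E'
from h import *
s=ctrl.get_state(); print(s); print(ctrl.tip_reach); print(R.from_rotvec(s["eef_rot"]).as_matrix().round(3))
for n in("top","scene"):
    i,K,Rc,o=cam(n); save(n+"0.png",i); np.savez(n+"0.npz",i=i,K=K,Rc=Rc,o=o); print(n,K.tolist(),o,Rc.round(2).tolist())
E
```

```text
{'t': 0.0, 'joint_positions': array([ 1.19792638,  0.47781189,  0.02235238,  1.55643969, -0.01148102,
        1.10932709, -0.0830845 ]), 'qvel': array([ 0.0019574 ,  0.00012499, -0.00030766,  0.00044032,  0.00093558,
       -0.00093392,  0.00111672]), 'tau': array([ 1.06214833e-03, -5.96439135e+01,  1.60855427e+00, -2.81199718e+01,
        1.25398379e-02,  9.37726203e-03,  2.67482037e-06]), 'tcp_pos': array([ 0.17643519, -0.65085575,  0.1986231 ]), 'eef_rot': array([-0.2774685 ,  2.08210591, -2.07830097]), 'contact_force': array([ 0.39329142, -0.07445905,  0.28959735]), 'ft_torque': array([-0.01738217, -0.0037537 ,  0.01128528]), 'width': 0.9988210990733469}
0.008
[[-0.965 -0.001  0.262]
 [-0.262  0.002 -0.965]
 [ 0.    -1.    -0.002]]
top [[401.66416013460815, 0.0, 279.88177680757406], [0.0, 401.66416013460815, 209.27007512668797], [0.0, 0.0, 1.0]] [0.4509347  0.01131297 1.02344567] [[0.0, -0.99, 0.13], [-1.0, -0.0, -0.01], [0.01, -0.13, -0.99]]
scene [[385.98527776595216, 0.0, 278.7347012425125], [0.0, 385.98527776595216, 209.09033326718267], [0.0, 0.0, 1.0]] [ 0.92236041 -0.60833495  0.79298143] [[0.87, 0.35, -0.35], [0.49, -0.64, 0.59], [-0.01, -0.68, -0.73]]
```

View pics/top0.png

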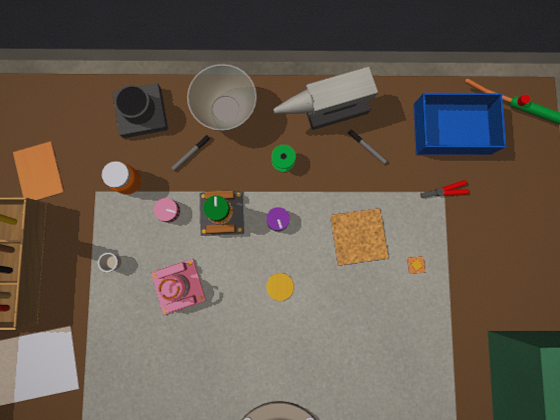

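View pics/scene0.png

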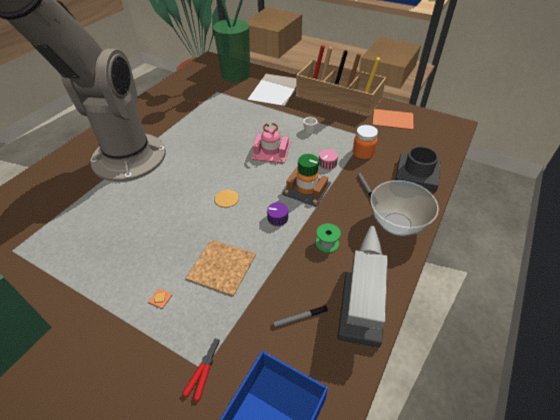

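Possible confusions for the cap, in top-view pixels:
- Green cap on the amber jar (217,208)
- Green spool (283,157)
- Purple cap (278,219)
- Pink cap (167,210)
- Pink jar (175,288)

By the description I choose (217,208), in the steel-foot holder with wooden cheeks. The pad is the cork square at (360,237). Next I measure both and check the cap in a close crop.

```bash
cat > m.py <<'E'
from h import *
def blob(i,lo,hi,near):
    m=cv2.inRange(cv2.cvtColor(i,cv2.COLOR_RGB2HSV),lo,hi)
    cs,_=cv2.findContours(cv2.morphologyEx(m,cv2.MORPH_CLOSE,np.ones((5,5))),cv2.RETR_EXTERNAL,cv2.CHAIN_APPROX_NONE)
    cs=[c for c in cs if cv2.contourArea(c)>60]
    return min(cs,key=lambda c:np.hypot(*(c[:,0].mean(0)-near)))
E
python3 - <<'E'
from m import *
for n,cn,pn in(("top",(217,208),(360,237)),("scene",(308,163),(222,267))):
    d=np.load(n+"0.npz"); i,K,Rc,o=[d[k] for k in("i","K","Rc","o")]
    c=blob(i,(45,100,30),(80,255,255),cn); x,y,w,h=cv2.boundingRect(c); print(n,"bbox",x,y,w,h)
    if n=="top":
        (u,v),r=cv2.minEnclosingCircle(c); print("circ",u,v,r)
        for uv in((x+w/2,y+h/2),(u,v)): print("cap at .111",ray(K,Rc,o,*uv,.111),".100",ray(K,Rc,o,*uv,.1))
        print("size m",2*r/K[0,0]*(o[2]-.1))
    # top face: rows from the widest ellipse start
    else:
        for z in(.093,): print("cap mid",ray(K,Rc,o,x+w/2,y+h/2,z))
    p=blob(i,(8,90,90),(25,255,255),pn); rr=cv2.minAreaRect(p)
    b=np.array([ray(K,Rc,o,*q,.006) for q in cv2.boxPoints(rr)]); M=cv2.moments(p)
    print("pad",rr,ray(K,Rc,o,M["m10"]/M["m00"],M["m01"]/M["m00"],.006).round(4),b.round(3).tolist(),np.linalg.norm(b-np.roll(b,1,0),axis=1).round(3))
    a=cv2.resize(i[cn[1]-45:cn[1]+45,cn[0]-60:cn[0]+60],None,fx=4,fy=4,interpolation=cv2.INTER_CUBIC)
    if n=="top": A=a
    else: save("crop.png",np.hstack([A[:,:400],a[:,80:480]])) 
E
```

```text
top bbox 203 196 26 25
circ 215.9105224609375 207.773681640625 13.2362699508667
cap at .111 [0.57017485 0.1448529  0.111     ] .100 [0.57161235 0.1464628  0.1       ]
cap at .111 [0.57184949 0.14509133 0.111     ] .100 [0.57330718 0.1467041  0.1       ]
size m 0.06086167178777708
pad ((359.09002685546875, 236.13002014160156), (51.194522857666016, 51.901634216308594), 81.8698959350586) [ 0.5134 -0.2033  0.006 ] [[0.569, -0.13, 0.006], [0.588, -0.262, 0.006], [0.459, -0.277, 0.006], [0.441, -0.146, 0.006]] [0.129 0.134 0.13  0.132]
scene bbox 299 154 21 22
cap mid [0.58153532 0.14566146 0.093     ]
pad ((220.16058349609375, 266.0583801269531), (56.72934341430664, 46.98966979980469), 19.98310661315918) [ 0.5206 -0.2099  0.006 ] [[0.465, -0.278, 0.006], [0.415, -0.15, 0.006], [0.572, -0.135, 0.006], [0.606, -0.26, 0.006]] [0.142 0.138 0.158 0.129]
```

View pics/crop.png

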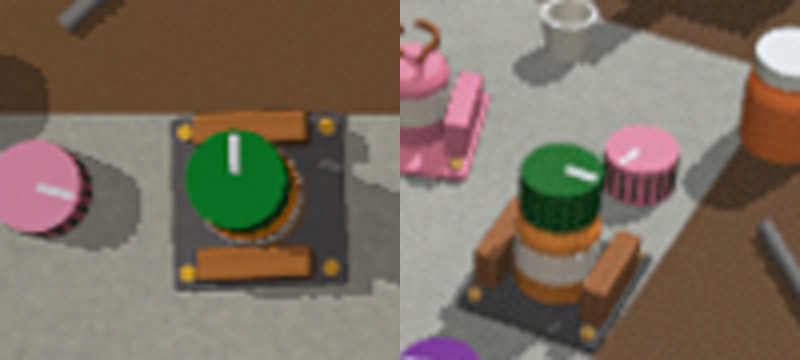

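The crop confirms the choice: the green ribbed cap sits on the amber jar between two wooden cheeks, white mark roughly along +x. The cap is at about (0.571, 0.145) and the pad at about (0.514, -0.204), with sides measuring 0.13 m, which fits. I'll swing round to above the jar.

```bash
python3 -m jog '[{"x":-0.049,"z":-0.005,"ry":-0.078},{"x":-0.049,"z":-0.005,"ry":-0.078},{"x":-0.049,"z":-0.005,"ry":-0.078},{"x":-0.049,"z":-0.005,"ry":-0.078},{"x":-0.049,"z":-0.005,"ry":-0.078},{"x":-0.049,"z":-0.005,"ry":-0.078},{"x":-0.049,"z":-0.005,"ry":-0.078},{"x":-0.049,"z":-0.005,"ry":-0.078},{"x":-0.049,"z":-0.005,"ry":-0.078},{"x":-0.049,"z":-0.005,"ry":-0.078}]'
python3 -c "
from h import *
s=ctrl.get_state();print(s['joint_positions'].round(3),R.from_rotvec(s['eef_rot']).as_matrix().round(3))"
```

```text
[ 1.198  0.478  0.022  1.556 -0.012  1.109 -0.083] [[-0.965 -0.001  0.262]
 [-0.262  0.002 -0.965]
 [ 0.    -1.    -0.002]]invalid input at $[0]: expected keys grip, x, y, z, rx, ry, rz
```

```bash
python3 -m jog '[{"grip":0.085,"x":-0.049,"y":0,"z":-0.005,"rx":0,"ry":-0.078,"rz":0},{"grip":0.085,"x":-0.049,"y":0,"z":-0.005,"rx":0,"ry":-0.078,"rz":0},{"grip":0.085,"x":-0.049,"y":0,"z":-0.005,"rx":0,"ry":-0.078,"rz":0},{"grip":0.085,"x":-0.049,"y":0,"z":-0.005,"rx":0,"ry":-0.078,"rz":0},{"grip":0.085,"x":-0.049,"y":0,"z":-0.005,"rx":0,"ry":-0.078,"rz":0},{"grip":0.085,"x":-0.049,"y":0,"z":-0.005,"rx":0,"ry":-0.078,"rz":0},{"grip":0.085,"x":-0.049,"y":0,"z":-0.005,"rx":0,"ry":-0.078,"rz":0},{"grip":0.085,"x":-0.049,"y":0,"z":-0.005,"rx":0,"ry":-0.078,"rz":0},{"grip":0.085,"x":-0.049,"y":0,"z":-0.005,"rx":0,"ry":-0.078,"rz":0},{"grip":0.085,"x":-0.049,"y":0,"z":-0.005,"rx":0,"ry":-0.078,"rz":0}]'
python3 -c "
from h import *
s=ctrl.get_state();print(s['joint_positions'].round(3),R.from_rotvec(s['eef_rot']).as_matrix().round(3))"
```

```text
t: 1.1
tcp_pos: [0.5394, -0.3339, 0.1992]
eef_rot: [-0.915, 1.583, -1.583]
contact_force: [1.2, 0.5, -1.4]
width: 0.994
[ 0.657  0.427 -0.271  1.643  0.125  1.089 -0.172] [[-0.499 -0.     0.866]
 [-0.866  0.    -0.499]
 [-0.    -1.    -0.   ]]
```

```bash
python3 -m jog '[{"grip":0.085,"x":-0.0431,"y":0,"z":-0.0211,"rx":0,"ry":0,"rz":0},{"grip":0.085,"x":-0.0431,"y":0,"z":-0.0211,"rx":0,"ry":0,"rz":0},{"grip":0.085,"x":-0.0431,"y":0,"z":-0.0211,"rx":0,"ry":0,"rz":0},{"grip":0.085,"x":-0.0431,"y":0,"z":-0.0211,"rx":0,"ry":0,"rz":0},{"grip":0.085,"x":-0.0431,"y":0,"z":-0.0211,"rx":0,"ry":0,"rz":0},{"grip":0.085,"x":-0.0431,"y":0,"z":-0.0211,"rx":0,"ry":0,"rz":0},{"grip":0.085,"x":-0.0431,"y":0,"z":-0.0211,"rx":0,"ry":0,"rz":0},{"grip":0.085,"x":-0.0431,"y":0,"z":-0.0211,"rx":0,"ry":0,"rz":0},{"grip":0.085,"x":-0.0431,"y":0,"z":-0.0211,"rx":0,"ry":0,"rz":0},{"grip":0.085,"x":-0.0431,"y":0,"z":-0.0211,"rx":0,"ry":0,"rz":0},{"grip":0.085,"x":0,"y":0,"z":0,"rx":0,"ry":0.12,"rz":0},{"grip":0.085,"x":0,"y":0,"z":0,"rx":0,"ry":0.12,"rz":0},{"grip":0.085,"x":0,"y":0,"z":0,"rx":0,"ry":0,"rz":0}]'
cat > look.py <<'E'
import sys
from m import *
s=ctrl.get_state();print(s['t'],s['joint_positions'].round(3),s['tcp_pos'].round(4),R.from_rotvec(s['eef_rot']).as_matrix().round(3).tolist())
i,K,Rc,o=cam("wrist"); save(sys.argv[1],i); np.savez("w.npz",i=i,K=K,Rc=Rc,o=o)
uv=proj(K,Rc,o,(.571,.145,.111)); print("expect",uv)
c=blob(i,(45,100,30),(80,255,255),uv); (u,v),r=cv2.minEnclosingCircle(c); print(cv2.boundingRect(c),u,v,r,ray(K,Rc,o,u,v,.111),ray(K,Rc,o,u,v,.1))
E
python3 look.py w1.png
```

```text
t: 2.4
tcp_pos: [0.5721, 0.1432, 0.1991]
eef_rot: [-0.745, 1.748, -1.748]
contact_force: [0.2, 0.5, 0.9]
width: 0.994
2.4 [-0.03   0.37  -0.41   1.743  0.166  1.064 -1.263] [0.5721 0.1432 0.1991] [[-0.693, -0.001, 0.721], [-0.721, -0.001, -0.693], [0.001, -1.0, -0.0]]
expect [276.95258338 206.72187905]
(246, 167, 69, 71) 280.0 201.9071502685547 35.602195739746094 [0.57567739 0.14620072 0.111     ] [0.57391118 0.14438696 0.1       ]
```

View pics/w1.png

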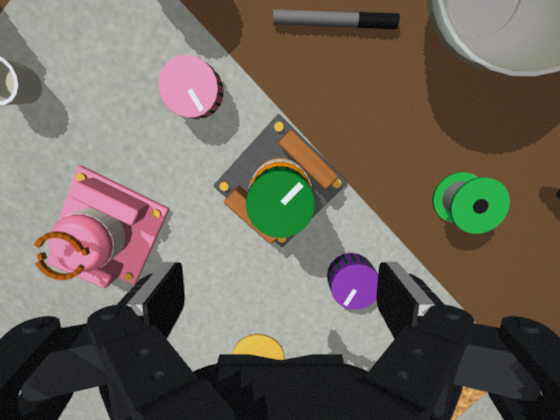

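The wrist view shows the green cap at (280,203) on the amber jar, with the spool at (475,205), purple cap at (355,283) and pink cap at (190,86) clear of the fingers. I go lower for a close look at the centre.

```bash
python3 -m jog '[{"grip":0.085,"x":-0.0023,"y":0.03,"z":-0.0009,"rx":0,"ry":0,"rz":0},{"grip":0.085,"x":0,"y":0.03,"z":0,"rx":0,"ry":0,"rz":0},{"grip":0.085,"x":0,"y":0,"z":0,"rx":0,"ry":0,"rz":0},{"grip":0.085,"x":0,"y":0,"z":0,"rx":0,"ry":0,"rz":0}]'
python3 look.py w2.png
python3 - <<'E'
from m import *
d=np.load("w.npz"); i,K,Rc,o=[d[k] for k in("i","K","Rc","o")]
uv=proj(K,Rc,o,(.573,.1455,.111)); print(uv,o,Rc.round(2).tolist())
for g in(60,80,100,120):
    c=blob(i,(45,100,g),(80,255,255),uv); e=cv2.fitEllipse(cv2.convexHull(c)); print(g,e,ray(K,Rc,o,*e[0],.111))
E
```

```text
t: 2.85
tcp_pos: [0.5733, 0.1448, 0.1397]
eef_rot: [-0.746, 1.747, -1.747]
contact_force: [0.2, -0.2, 0.3]
width: 0.994
2.85 [-0.044  0.435 -0.399  1.797  0.202  0.951 -1.293] [0.5733 0.1448 0.1397] [[-0.693, -0.001, 0.721], [-0.721, -0.0, -0.693], [0.001, -1.0, -0.001]]
expect [276.31397201 231.19871566]
(237, 178, 87, 91) 280.3030090332031 223.15097045898438 45.30217361450195 [0.57671148 0.14716527 0.111     ] [0.57441911 0.14478865 0.1       ]
[277.97810955 228.66418184] [0.61891891 0.19092399 0.31353377] [[0.72, -0.67, -0.18], [-0.69, -0.7, -0.19], [-0.0, 0.26, -0.97]]
60 ((280.09033203125, 223.80780029296875), (86.50233459472656, 90.37197875976562), 178.6196746826172) [0.57630139 0.14693862 0.111     ]
80 ((279.6668395996094, 225.2306365966797), (85.39659881591797, 88.15084075927734), 135.54566955566406) [0.57542905 0.14642994 0.111     ]
100 ((280.0252380371094, 226.81820678710938), (83.0145263671875, 86.6938705444336), 94.26090240478516) [0.57484558 0.14548441 0.111     ]
120 ((279.98809814453125, 227.13397216796875), (82.4385986328125, 86.19197845458984), 94.68304443359375) [0.57467813 0.14534518 0.111     ]
```

View pics/w2.png

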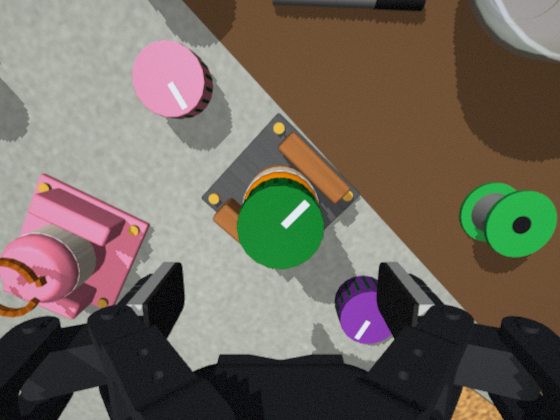

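Cap is centred between the fingers (column 280), at (0.574, 0.145) by wrist and (0.571, 0.145) by top view. The TCP at (0.5733, 0.1448) agrees to about 1.5 mm, and the white mark gives a closed yaw of about 0. I descend and close.

```bash
python3 -m jog '[{"grip":0.085,"x":0,"y":0.025,"z":0,"rx":0,"ry":0,"rz":0},{"grip":0.085,"x":0,"y":0.0247,"z":0,"rx":0,"ry":0,"rz":0},{"grip":0.085,"x":0,"y":0,"z":0,"rx":0,"ry":0,"rz":0},{"grip":0.05,"x":0,"y":0,"z":0,"rx":0,"ry":0,"rz":0},{"grip":0.04,"x":0,"y":0,"z":0,"rx":0,"ry":0,"rz":0},{"grip":0.04,"x":0,"y":0,"z":0,"rx":0,"ry":0,"rz":0},{"grip":0.04,"x":0,"y":0,"z":0,"rx":0,"ry":0,"rz":0},{"grip":0.04,"x":0,"y":0,"z":0,"rx":0,"ry":0,"rz":0}]'
cat > st.py <<'E'
from h import *
s=ctrl.get_state();M=R.from_rotvec(s['eef_rot']).as_matrix()
print("t",round(s['t'],2),"j7",s['joint_positions'].round(3)[[4,6]],"p",s['tcp_pos'].round(4),"yaw",np.arctan2(M[1,2],M[0,2]).round(4),"F",s['contact_force'].round(1),"T",s['ft_torque'].round(3),"w",round(s['width']*85.4,1))
E
python3 st.py
```

```text
t: 3.7
tcp_pos: [0.5737, 0.1453, 0.0905]
eef_rot: [-0.743, 1.747, -1.747]
contact_force: [-0.9, -0.4, 0.0]
width: 0.47
t 3.7 j7 [ 0.237 -1.324] p [0.5737 0.1453 0.0905] yaw -0.7661 F [-0.9 -0.4  0. ] T [-0.017  0.004 -0.03 ] w 40.1
```

```bash
python3 - <<'E'
from h import *
i,*_=cam("wrist"); j,*_=cam("scene"); a=cv2.resize(j[110:230,250:370],(420,420),interpolation=cv2.INTER_CUBIC); save("g1.png",np.hstack([i[:,100:480],a]))
print(ctrl.get_state()['width'])
E
```

```text
0.46813842447197845
```

View pics/g1.png

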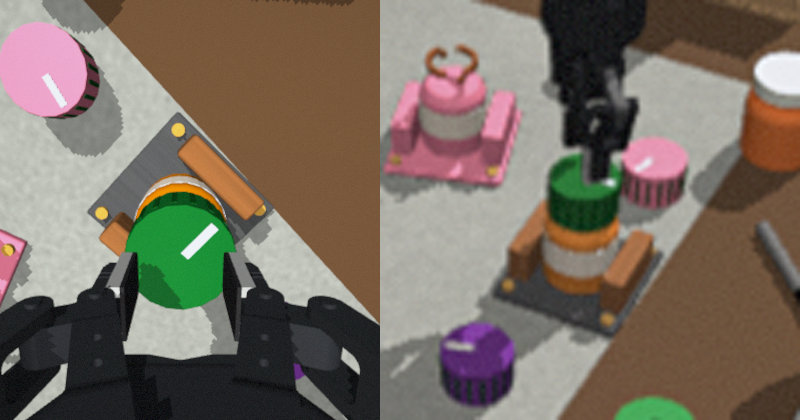

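```bash
python3 st.py; python3 - <<'E'
from h import *
s=ctrl.get_state(); M=R.from_rotvec(s['eef_rot']).as_matrix(); p=np.array(s['tcp_pos'])
j,K,Rc,o=cam("scene")
f=lambda q:((proj(K,Rc,o,q)-[250,110])*3.5+[380,0]).round()
print("cap top",f((.5735,.145,.111)),"mark end",f((.60,.145,.111)),"rim",f((.5735,.145-.029,.111)),f((.5735+.029,.145,.111)))
for w in(.02,.03): print(w,[f(p+M@[0,d,s_*w]) for s_ in(-1,1) for d in(-.03,.008)])
W,K,Rc,o=cam("wrist")
g=lambda q:(proj(K,Rc,o,q)-[100,0]).round()
for w in(.02,.029): print(w,[g(p+M@[0,d,s_*w]) for s_ in(-1,1) for d in(-.011,.008)])
print(g((.5735,.145,.111)))
c=j[150:185,295:345]; save("z.png",cv2.resize(c,(750,525),interpolation=cv2.INTER_CUBIC))
E
```

```text
t 3.8 j7 [ 0.237 -1.324] p [0.5735 0.1453 0.0901] yaw -0.766 F [ 1.1 -0.7  0.1] T [ 0.031 -0.019 -0.044] w 40.0
cap top [580. 172.] mark end [610. 183.] rim [563. 193.] [613. 184.]
0.02 [array([572., 148.]), array([570., 185.]), array([589., 179.]), array([587., 216.])]
0.03 [array([568., 140.]), array([566., 177.]), array([593., 187.]), array([591., 224.])]
0.02 [array([142., 252.]), array([145., 240.]), array([216., 252.]), array([213., 240.])]
0.029 [array([125., 252.]), array([130., 240.]), array([233., 252.]), array([228., 240.])]
[179. 259.]
```

View pics/z.png

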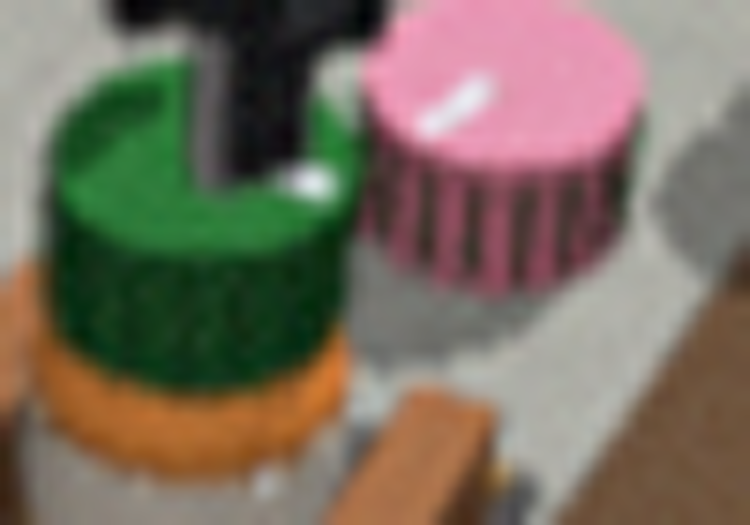

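```bash
python3 - <<'E'
from h import *
s=ctrl.get_state(); M=R.from_rotvec(s['eef_rot']).as_matrix(); p=np.array(s['tcp_pos'])
W,K1,R1,o1=cam("wrist"); j,K2,R2,o2=cam("scene")
d=lambda K,Rc,u,v:(lambda q:q/np.linalg.norm(q))(Rc@np.linalg.inv(K)@np.array([u,v,1.]))
for a,b in(((333,252),(309,162.5)),((340,250),(314,162)),((333,252),(309,160)),((340,253),(309,162.5))):
    A=d(K1,R1,*a);B=d(K2,R2,*b); t=np.linalg.lstsq(np.c_[A,-B],o2-o1,rcond=None)[0]
    P,Q=o1+A*t[0],o2+B*t[1]; print(P.round(4),Q.round(4),"gap",np.linalg.norm(P-Q).round(4),"tool",(M.T@((P+Q)/2-p)).round(4))
save("wf.png",cv2.resize(W[220:360,190:370],None,fx=4,fy=4,interpolation=cv2.INTER_CUBIC))
E
```

```text
[0.5964 0.1305 0.1148] [0.5874 0.1284 0.117 ] gap 0.0095 tool [-0.0015 -0.0259  0.0242]
[0.6005 0.1318 0.1216] [0.6005 0.1318 0.1216] gap 0.0 tool [-0.0091 -0.0316  0.0288]
[0.5974 0.133  0.121 ] [0.5861 0.1304 0.1238] gap 0.0119 tool [-0.003  -0.0324  0.0225]
[0.5988 0.1285 0.1167] [0.5885 0.1261 0.1192] gap 0.0109 tool [-0.0011 -0.028   0.027 ]
```

View pics/wf.png

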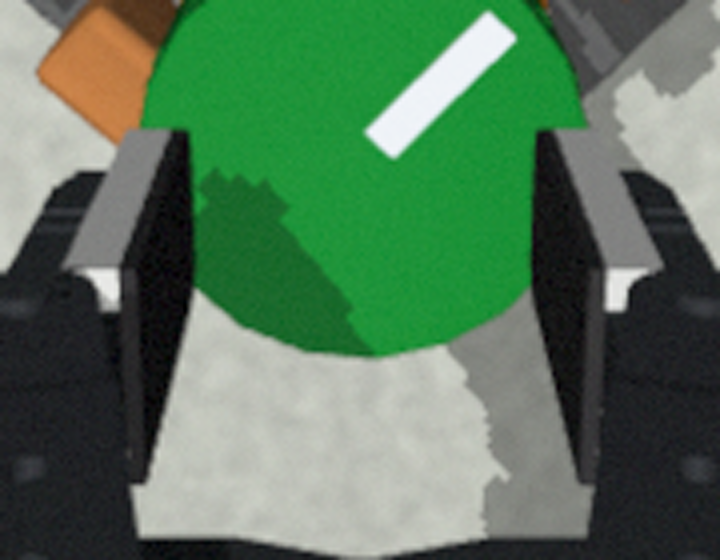

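Both cameras agree that the pads have closed above the cap: their ends are at z≈0.118, about 28 mm behind the TCP. There was no contact, and the cap has not moved. I reopen, go about 33 mm lower (still clear of the cheeks and palm), and close again.

```bash
python3 -m jog '[{"grip":0.085,"x":0,"y":0,"z":0,"rx":0,"ry":0,"rz":0},{"grip":0.085,"x":0,"y":0,"z":0,"rx":0,"ry":0,"rz":0},{"grip":0.085,"x":0,"y":0,"z":0,"rx":0,"ry":0,"rz":0},{"grip":0.085,"x":0,"y":0,"z":0,"rx":0,"ry":0,"rz":0},{"grip":0.085,"x":0,"y":0,"z":0,"rx":0,"ry":0,"rz":0},{"grip":0.085,"x":0,"y":0.008,"z":0,"rx":0,"ry":0,"rz":0},{"grip":0.085,"x":0,"y":0.008,"z":0,"rx":0,"ry":0,"rz":0},{"grip":0.085,"x":0,"y":0.008,"z":0,"rx":0,"ry":0,"rz":0},{"grip":0.085,"x":0,"y":0.008,"z":0,"rx":0,"ry":0,"rz":0},{"grip":0.085,"x":0,"y":0,"z":0,"rx":0,"ry":0,"rz":0}]'
python3 st.py; python3 - <<'E'
from h import *
i,*_=cam("wrist"); j,*_=cam("scene"); a=cv2.resize(j[140:200,280:340],(420,420),interpolation=cv2.INTER_CUBIC); save("g2.png",np.hstack([i[:,100:480],a]))
E
```

```text
t: 5.0
tcp_pos: [0.5723, 0.1448, 0.0562]
eef_rot: [-0.747, 1.748, -1.748]
contact_force: [0.8, 0.8, 0.5]
width: 0.997
t 5.0 j7 [ 0.261 -1.344] p [0.5723 0.1448 0.0562] yaw -0.7659 F [0.8 0.8 0.5] T [-0.03   0.021 -0.032] w 85.1
```

View pics/g2.png

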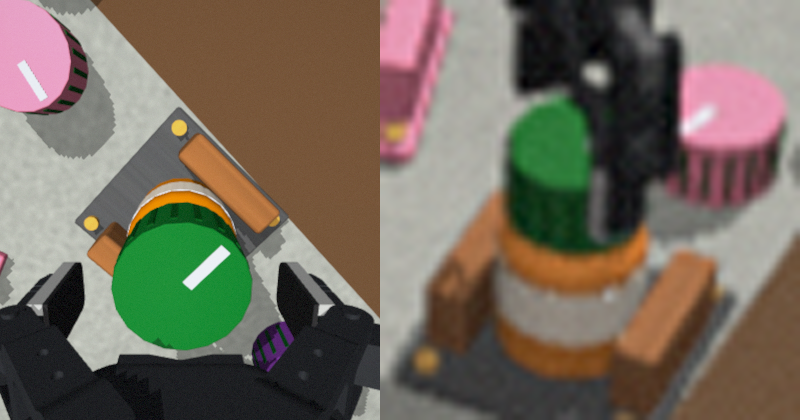

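```bash
python3 - <<'E'
from h import *
s=ctrl.get_state(); M=R.from_rotvec(s['eef_rot']).as_matrix(); p=np.array(s['tcp_pos'])
W,K1,R1,o1=cam("wrist"); j,K2,R2,o2=cam("scene")
for d in(-.05,-.04,-.03,-.02,-.01,.008):
    print(d,"z",(p[2]-d).round(3),"scene",[((proj(K2,R2,o2,p+M@[x,d,.0427])-[280,140])*7+[380,0]).round() for x in(-.011,.011)],"wrist",[(proj(K1,R1,o1,p+M@[x,d,.0427])-[100,0]).round() for x in(-.011,.011)])
E
```

```text
-0.05 z 0.108 scene [array([633., 203.]), array([579., 215.])] wrist [array([282., 262.]), array([278., 309.])]
-0.04 z 0.098 scene [array([631., 223.]), array([578., 234.])] wrist [array([275., 253.]), array([271., 298.])]
-0.03 z 0.088 scene [array([630., 242.]), array([576., 254.])] wrist [array([269., 245.]), array([266., 287.])]
-0.02 z 0.078 scene [array([628., 261.]), array([575., 273.])] wrist [array([264., 238.]), array([261., 278.])]
-0.01 z 0.068 scene [array([627., 280.]), array([574., 291.])] wrist [array([259., 232.]), array([257., 270.])]
0.008 z 0.05 scene [array([624., 313.]), array([572., 325.])] wrist [array([252., 222.]), array([250., 257.])]
```

The pad ends when open are about 45 mm behind the TCP in both views (z≈0.10). I go 6 mm lower, which clears the palm even by the stated geometry, and then close.

```bash
python3 -m jog '[{"grip":0.085,"x":0,"y":0.003,"z":0,"rx":0,"ry":0,"rz":0},{"grip":0.085,"x":0,"y":0.003,"z":0,"rx":0,"ry":0,"rz":0},{"grip":0.04,"x":0,"y":0,"z":0,"rx":0,"ry":0,"rz":0},{"grip":0.04,"x":0,"y":0,"z":0,"rx":0,"ry":0,"rz":0},{"grip":0.04,"x":0,"y":0,"z":0,"rx":0,"ry":0,"rz":0},{"grip":0.04,"x":0,"y":0,"z":0,"rx":0,"ry":0,"rz":0},{"grip":0.04,"x":0,"y":0,"z":0,"rx":0,"ry":0,"rz":0}]'
python3 st.py; python3 - <<'E'
from h import *
i,*_=cam("wrist"); j,*_=cam("scene"); a=cv2.resize(j[140:200,280:340],(420,420),interpolation=cv2.INTER_CUBIC); save("g3.png",np.hstack([i[:,100:480],a]))
E
```

```text
t: 5.9
tcp_pos: [0.5738, 0.1453, 0.0523]
eef_rot: [-0.743, 1.747, -1.747]
contact_force: [-0.5, -0.1, 4.5]
width: 0.66
t 5.9 j7 [ 0.265 -1.347] p [0.5738 0.1453 0.0523] yaw -0.766 F [-0.5 -0.1  4.5] T [-0.124  0.076  0.007] w 56.3
```

View pics/g3.png

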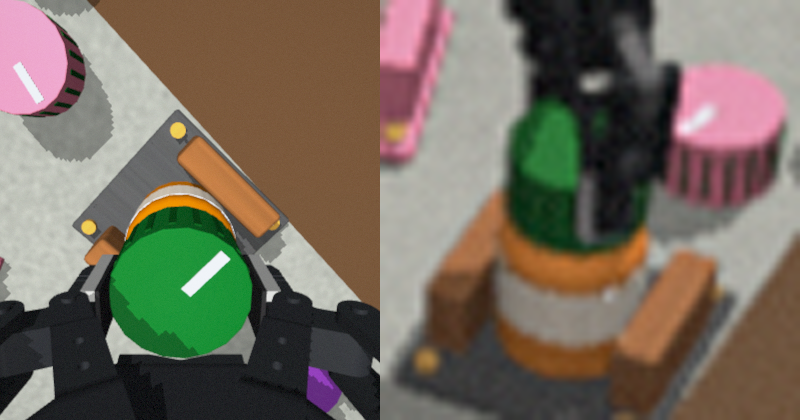

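Gripped: width 56 mm, side forces under 1 N. Now the hard twist, yaw +0.42, followed by a check of torque and of the white mark's angle for slip.

```bash
cat > mk.py <<'E'
from h import *
i,K,Rc,o=cam("wrist"); h=cv2.cvtColor(i,cv2.COLOR_RGB2HSV)
m=cv2.inRange(h,(0,0,170),(180,60,255)); x0,y0,x1,y1=215,215,350,355
q=np.argwhere(m[y0:y1,x0:x1])[:,::-1]+[x0,y0]
P=np.array([ray(K,Rc,o,u,v,.111)[:2] for u,v in q]); w=np.linalg.eigh(np.cov(P.T))[1][:,1]
print("mark yaw mod pi",np.arctan2(w[1],w[0])%np.pi,"n",len(q),"mean",P.mean(0).round(3))
E
python3 st.py; python3 mk.py
python3 -m jog '[{"grip":0.04,"x":0,"y":0,"z":0,"rx":0,"ry":-0.14,"rz":0},{"grip":0.04,"x":0,"y":0,"z":0,"rx":0,"ry":-0.14,"rz":0},{"grip":0.04,"x":0,"y":0,"z":0,"rx":0,"ry":-0.14,"rz":0},{"grip":0.04,"x":0,"y":0,"z":0,"rx":0,"ry":0,"rz":0}]'
python3 st.py; python3 mk.py
```

```text
t 6.0 j7 [ 0.265 -1.347] p [0.5738 0.1454 0.0523] yaw -0.766 F [-0.4  0.1  4.1] T [-0.058  0.111 -0.032] w 56.1
mark yaw mod pi 0.04124329568354934 n 1265 mean [0.571 0.146]
t: 6.45
tcp_pos: [0.5747, 0.1458, 0.0523]
eef_rot: [-1.023, 1.457, -1.458]
contact_force: [3.7, 0.4, 2.4]
width: 0.659
t 6.45 j7 [ 0.34  -0.988] p [0.5747 0.1458 0.0523] yaw -0.3443 F [3.7 0.4 2.4] T [ 0.072 -0.663  0.169] w 56.3
mark yaw mod pi 0.33641370490747136 n 1405 mean [0.575 0.142]
```

```bash
python3 -m jog '[{"grip":0.04,"x":0,"y":0,"z":0,"rx":0,"ry":-0.05,"rz":0},{"grip":0.04,"x":0,"y":0,"z":0,"rx":0,"ry":-0.05,"rz":0},{"grip":0.04,"x":0,"y":0,"z":0,"rx":0,"ry":-0.05,"rz":0},{"grip":0.04,"x":0,"y":0,"z":0,"rx":0,"ry":-0.05,"rz":0}]'
python3 st.py; python3 mk.py
python3 - <<'E'
from h import *
i,*_=cam("wrist"); h=cv2.cvtColor(i,cv2.COLOR_RGB2HSV); m=cv2.inRange(h,(0,0,170),(180,60,255))[215:355,215:350]
n,l,s,c=cv2.connectedComponentsWithStats(m); print(s[s[:,4]>15].tolist(),c[s[:,4]>15].round().tolist())
E
```

```text
t: 6.9
tcp_pos: [0.5744, 0.146, 0.0523]
eef_rot: [-1.133, 1.317, -1.317]
contact_force: [2.1, 1.5, 3.1]
width: 0.66
t 6.9 j7 [ 0.374 -0.82 ] p [0.5744 0.146  0.0523] yaw -0.1481 F [2.1 1.5 3.1] T [ 0.384 -0.495 -0.143] w 56.4
mark yaw mod pi 1.8588388933466897 n 1386 mean [0.589 0.141]
[[0, 0, 135, 140, 17518], [14, 0, 7, 11, 18], [107, 0, 7, 8, 17], [66, 36, 49, 46, 721], [103, 103, 32, 37, 598]] [[64.0, 68.0], [17.0, 4.0], [110.0, 3.0], [90.0, 58.0], [123.0, 127.0]]
```

```bash
cat > mk.py <<'E'
from h import *
i,K,Rc,o=cam("wrist"); h=cv2.cvtColor(i,cv2.COLOR_RGB2HSV)
m=cv2.inRange(h,(0,0,170),(180,60,255)); n,l,s,c=cv2.connectedComponentsWithStats(m)
k=min((k for k in range(1,n) if 400<s[k,4]<1200),key=lambda k:np.hypot(*(c[k]-[281,290])))
q=np.argwhere(l==k)[:,::-1]
P=np.array([ray(K,Rc,o,u,v,.111)[:2] for u,v in q]); w=np.linalg.eigh(np.cov(P.T))[1][:,1]
print("mark yaw mod pi",(np.arctan2(w[1],w[0])%np.pi).round(3),"n",len(q),"px",c[k].round(),"mean",P.mean(0).round(3))
E
python3 st.py; python3 mk.py
```

```text
t 7.0 j7 [ 0.374 -0.82 ] p [0.5743 0.146  0.0523] yaw -0.1484 F [3.6 1.5 3. ] T [ 0.388 -0.661  0.14 ] w 56.1
mark yaw mod pi 0.661 n 721 px [305. 273.] mean [0.586 0.154]
```

No slip: the mark turned about 0.62 rad and the tool 0.618, so the cap is loose. I spin it gently to about 1.2 rad, short of the earliest possible stop.

```bash
sed -i 's/^print(/print("tau",s["tau"].round(2)[[4,5,6]],"turn",round(float(np.arctan2(M[1,2],M[0,2]))+.766,3)," ",end="");print(/' st.py
python3 -m jog '[{"grip":0.04,"x":0,"y":0,"z":0,"rx":0,"ry":-0.06,"rz":0},{"grip":0.04,"x":0,"y":0,"z":0,"rx":0,"ry":-0.06,"rz":0},{"grip":0.04,"x":0,"y":0,"z":0,"rx":0,"ry":-0.06,"rz":0},{"grip":0.04,"x":0,"y":0,"z":0,"rx":0,"ry":-0.06,"rz":0},{"grip":0.04,"x":0,"y":0,"z":0,"rx":0,"ry":-0.06,"rz":0}]' | grep -v eef
python3 st.py
python3 -m jog '[{"grip":0.04,"x":0,"y":0,"z":0,"rx":0,"ry":-0.06,"rz":0},{"grip":0.04,"x":0,"y":0,"z":0,"rx":0,"ry":-0.06,"rz":0},{"grip":0.04,"x":0,"y":0,"z":0,"rx":0,"ry":-0.06,"rz":0},{"grip":0.04,"x":0,"y":0,"z":0,"rx":0,"ry":-0.06,"rz":0}]' >/dev/null
python3 st.py; python3 mk.py; python3 st.py
```

```text
t: 7.55
tcp_pos: [0.5735, 0.1448, 0.0523]
contact_force: [0.5, -1.5, 6.8]
width: 0.66
tau [-0.33 -0.   -0.62] turn 0.919  t 7.55 j7 [ 0.427 -0.562] p [0.5735 0.1448 0.0523] yaw 0.1527 F [ 0.5 -1.5  6.8] T [-0.18  -0.226 -0.107] w 56.3
tau [-0.46  0.01 -0.62] turn 1.158  t 7.95 j7 [ 0.469 -0.355] p [0.5736 0.1445 0.0523] yaw 0.3924 F [ 0.4 -1.9  6.6] T [-0.176 -0.258 -0.029] w 56.1
mark yaw mod pi 1.201 n 719 px [305. 273.] mean [0.579 0.157]
tau [-0.31 -0.03 -0.12] turn 1.162  t 8.0 j7 [ 0.47  -0.352] p [0.5736 0.1445 0.0523] yaw 0.3956 F [ 1.  -0.2  7.7] T [-0.163 -0.237  0.042] w 56.4
```

```bash
python3 -m jog '[{"grip":0.04,"x":0,"y":0,"z":0,"rx":0,"ry":-0.05,"rz":0},{"grip":0.04,"x":0,"y":0,"z":0,"rx":0,"ry":-0.05,"rz":0},{"grip":0.04,"x":0,"y":0,"z":0,"rx":0,"ry":0,"rz":0}]' >/dev/null; python3 st.py
python3 -m jog '[{"grip":0.04,"x":0,"y":0,"z":0,"rx":0,"ry":-0.05,"rz":0},{"grip":0.04,"x":0,"y":0,"z":0,"rx":0,"ry":0,"rz":0}]' >/dev/null; python3 st.py
```

```text
tau [-0.29  0.06  0.34] turn 1.258  t 8.3 j7 [ 0.487 -0.27 ] p [0.5736 0.1445 0.0523] yaw 0.4915 F [ 0.8 -1.7  7.1] T [-0.201 -0.25   0.042] w 56.2
tau [-0.29  0.06  0.32] turn 1.308  t 8.5 j7 [ 0.495 -0.227] p [0.5736 0.1446 0.0523] yaw 0.5415 F [ 0.8 -1.4  7.5] T [-0.172 -0.23   0.044] w 55.9
```

```bash
python3 mk.py; python3 st.py
```

```text
mark yaw mod pi 1.35 n 715 px [305. 273.] mean [0.576 0.158]
tau [-0.33  0.07  0.08] turn 1.307  t 8.55 j7 [ 0.495 -0.228] p [0.5736 0.1446 0.0523] yaw 0.5406 F [ 1.3 -0.8  7.5] T [-0.182 -0.255  0.005] w 56.1
```

```bash
python3 -m jog '[{"grip":0.04,"x":0,"y":0,"z":0,"rx":0,"ry":-0.05,"rz":0},{"grip":0.04,"x":0,"y":0,"z":0,"rx":0,"ry":0,"rz":0}]' >/dev/null; python3 st.py
```

```text
tau [-0.28  0.07  0.32] turn 1.358  t 8.75 j7 [ 0.504 -0.184] p [0.5736 0.1446 0.0523] yaw 0.5916 F [ 1.4 -0.1  6.7] T [-0.12  -0.249  0.078] w 56.2
```

```bash
python3 -m jog '[{"grip":0.04,"x":0,"y":0,"z":0,"rx":0,"ry":-0.05,"rz":0},{"grip":0.04,"x":0,"y":0,"z":0,"rx":0,"ry":0,"rz":0}]' >/dev/null; python3 st.py
```

```text
tau [-0.27  0.08  0.32] turn 1.408  t 8.95 j7 [ 0.513 -0.141] p [0.5736 0.1446 0.0523] yaw 0.6416 F [ 0.8 -0.2  7.5] T [-0.139 -0.213  0.059] w 56.4
```

```bash
python3 mk.py; python3 st.py
```

```text
mark yaw mod pi 1.45 n 715 px [305. 273.] mean [0.575 0.158]
tau [-0.31  0.08  0.08] turn 1.407  t 9.0 j7 [ 0.513 -0.142] p [0.5736 0.1446 0.0523] yaw 0.6406 F [ 0.3 -0.9  6.6] T [-0.141 -0.261  0.031] w 56.3
```

```bash
python3 -m jog '[{"grip":0.04,"x":0,"y":0,"z":0,"rx":0,"ry":-0.055,"rz":0},{"grip":0.04,"x":0,"y":0,"z":0,"rx":0,"ry":0,"rz":0}]' >/dev/null; python3 st.py
```

```text
tau [-0.26  0.09  0.35] turn 1.463  t 9.2 j7 [ 0.522 -0.093] p [0.5736 0.1447 0.0523] yaw 0.6968 F [ 1.3 -1.1  6.9] T [-0.143 -0.267  0.049] w 56.4
```

```bash
python3 -m jog '[{"grip":0.04,"x":0,"y":0,"z":0,"rx":0,"ry":-0.055,"rz":0},{"grip":0.04,"x":0,"y":0,"z":0,"rx":0,"ry":0,"rz":0}]' >/dev/null; python3 st.py
```

```text
tau [-0.25  0.1   0.35] turn 1.518  t 9.4 j7 [ 0.532 -0.046] p [0.5736 0.1447 0.0523] yaw 0.7518 F [ 1.4 -1.1  7.1] T [-0.067 -0.27   0.035] w 56.5
```

```bash
python3 -m jog '[{"grip":0.04,"x":0,"y":0,"z":0,"rx":0,"ry":-0.055,"rz":0},{"grip":0.04,"x":0,"y":0,"z":0,"rx":0,"ry":0,"rz":0}]' >/dev/null; python3 st.py
```

```text
tau [-0.25  0.11  0.35] turn 1.573  t 9.6 j7 [0.542 0.002] p [0.5736 0.1448 0.0523] yaw 0.8068 F [1.  0.1 8.1] T [-0.111 -0.261  0.013] w 56.3
```

```bash
python3 -m jog '[{"grip":0.04,"x":0,"y":0,"z":0,"rx":0,"ry":-0.055,"rz":0},{"grip":0.04,"x":0,"y":0,"z":0,"rx":0,"ry":0,"rz":0}]' >/dev/null; python3 st.py
```

```text
tau [-0.25  0.13  0.35] turn 1.628  t 9.8 j7 [0.551 0.049] p [0.5736 0.1448 0.0523] yaw 0.8619 F [ 1.2 -1.4  8. ] T [-0.039 -0.309  0.048] w 56.3
```

```bash
python3 -m jog '[{"grip":0.04,"x":0,"y":0,"z":0,"rx":0,"ry":-0.055,"rz":0},{"grip":0.04,"x":0,"y":0,"z":0,"rx":0,"ry":0,"rz":0}]' >/dev/null; python3 st.py
```

```text
tau [-0.24  0.14  0.35] turn 1.683  t 10.0 j7 [0.561 0.097] p [0.5736 0.1448 0.0523] yaw 0.9169 F [ 0.3 -1.3  6.5] T [-0.125 -0.274  0.024] w 56.2
```

```bash
python3 mk.py; python3 st.py
```

```text
mark yaw mod pi 1.726 n 719 px [305. 273.] mean [0.571 0.158]
tau [-0.28  0.15  0.09] turn 1.682  t 10.05 j7 [0.56  0.096] p [0.5736 0.1448 0.0523] yaw 0.9158 F [ 0.6 -0.9  7.4] T [-0.058 -0.22   0.059] w 56.2
```

```bash
python3 -m jog '[{"grip":0.04,"x":0,"y":0,"z":0,"rx":0,"ry":-0.055,"rz":0},{"grip":0.04,"x":0,"y":0,"z":0,"rx":0,"ry":0,"rz":0}]' >/dev/null; python3 st.py
```

```text
tau [-0.3   0.45  0.4 ] turn 1.738  t 10.25 j7 [0.57  0.144] p [0.5739 0.145  0.0523] yaw 0.9718 F [ 2.1 -1.2  5.7] T [-0.02  -0.397 -0.104] w 55.9
```

```bash
python3 mk.py; python3 st.py
```

```text
mark yaw mod pi 1.78 n 717 px [305. 273.] mean [0.571 0.158]
tau [-0.34  0.45  0.13] turn 1.737  t 10.3 j7 [0.57  0.143] p [0.5739 0.145  0.0523] yaw 0.9707 F [2.1 0.2 6.6] T [ 0.115 -0.422 -0.018] w 56.4
```

```bash
python3 -m jog '[{"grip":0.04,"x":0,"y":0,"z":0,"rx":0,"ry":-0.025,"rz":0},{"grip":0.04,"x":0,"y":0,"z":0,"rx":0,"ry":0,"rz":0}]' >/dev/null; python3 st.py
```

```text
tau [-0.3   0.59  0.29] turn 1.762  t 10.5 j7 [0.574 0.165] p [0.574  0.1451 0.0523] yaw 0.9958 F [2.2 0.  6.3] T [ 0.044 -0.533 -0.162] w 56.2
```

```bash
python3 -m jog '[{"grip":0.04,"x":0,"y":0,"z":0,"rx":0,"ry":-0.02,"rz":0},{"grip":0.04,"x":0,"y":0,"z":0,"rx":0,"ry":0,"rz":0}]' >/dev/null; python3 st.py; python3 mk.py; python3 st.py
```

```text
tau [-0.23  0.64  0.36] turn 1.781  t 10.7 j7 [0.578 0.182] p [0.574  0.1451 0.0523] yaw 1.0153 F [2.  0.  4.7] T [ 0.099 -0.583 -0.225] w 56.4
mark yaw mod pi 1.819 n 711 px [306. 273.] mean [0.57  0.158]
tau [-0.25  0.64  0.26] turn 1.781  t 10.75 j7 [0.578 0.182] p [0.5741 0.1451 0.0523] yaw 1.0149 F [2.6 0.6 4.6] T [ 0.039 -0.506 -0.228] w 56.3
```

The torque now climbs steadily: +0.05, -0.06, -0.16, then -0.23 N m, with first touch at about 1.73 rad. I ease back 0.03 (still in the window) and try a 4 mm lift.

```bash
python3 -m jog '[{"grip":0.04,"x":0,"y":0,"z":0,"rx":0,"ry":0.03,"rz":0},{"grip":0.04,"x":0,"y":-0.001,"z":0,"rx":0,"ry":0,"rz":0},{"grip":0.04,"x":0,"y":-0.001,"z":0,"rx":0,"ry":0,"rz":0},{"grip":0.04,"x":0,"y":0,"z":0,"rx":0,"ry":0,"rz":0}]' >/dev/null; python3 st.py
python3 -m jog '[{"grip":0.04,"x":0,"y":-0.001,"z":0,"rx":0,"ry":0,"rz":0},{"grip":0.04,"x":0,"y":0,"z":0,"rx":0,"ry":0,"rz":0}]' >/dev/null; python3 st.py
```

```text
tau [-0.58  1.51  0.15] turn 1.754  t 11.15 j7 [0.571 0.16 ] p [0.5736 0.1451 0.0534] yaw 0.9876 F [ 4.1  1.4 -3. ] T [ 0.35  -1.157 -0.159] w 56.2
tau [-0.52  1.55  0.16] turn 1.754  t 11.35 j7 [0.569 0.161] p [0.5736 0.1452 0.0543] yaw 0.9876 F [ 4.2  2.3 -2.8] T [ 0.406 -1.12  -0.105] w 56.0
```

```bash
python3 -m jog '[{"grip":0.04,"x":0,"y":-0.001,"z":0,"rx":0,"ry":0,"rz":0},{"grip":0.04,"x":0,"y":-0.001,"z":0,"rx":0,"ry":0,"rz":0},{"grip":0.04,"x":0,"y":0,"z":0,"rx":0,"ry":0,"rz":0}]' >/dev/null; python3 st.py; python3 mk.py
```

```text
tau [-0.41  1.52  0.14] turn 1.754  t 11.65 j7 [0.566 0.163] p [0.5735 0.1454 0.0563] yaw 0.9877 F [ 5.   2.1 -3.1] T [ 0.527 -1.015 -0.089] w 56.2
mark yaw mod pi 1.798 n 720 px [306. 273.] mean [0.572 0.158]
```

Rising freely: 4 mm up, a steady -3 N, no slip of the mark. I continue lifting until clear.

```bash
python3 -m jog '[{"grip":0.04,"x":0,"y":-0.002,"z":0,"rx":0,"ry":0,"rz":0},{"grip":0.04,"x":0,"y":-0.002,"z":0,"rx":0,"ry":0,"rz":0},{"grip":0.04,"x":0,"y":-0.002,"z":0,"rx":0,"ry":0,"rz":0}]' >/dev/null; python3 st.py
python3 -m jog '[{"grip":0.04,"x":0,"y":-0.003,"z":0,"rx":0,"ry":0,"rz":0},{"grip":0.04,"x":0,"y":-0.003,"z":0,"rx":0,"ry":0,"rz":0},{"grip":0.04,"x":0,"y":-0.003,"z":0,"rx":0,"ry":0,"rz":0},{"grip":0.04,"x":0,"y":-0.003,"z":0,"rx":0,"ry":0,"rz":0},{"grip":0.04,"x":0,"y":-0.005,"z":0,"rx":0,"ry":0,"rz":0},{"grip":0.04,"x":0,"y":-0.01,"z":0,"rx":0,"ry":0,"rz":0},{"grip":0.04,"x":0,"y":-0.02,"z":0,"rx":0,"ry":0,"rz":0},{"grip":0.04,"x":0,"y":-0.02,"z":0,"rx":0,"ry":0,"rz":0},{"grip":0.04,"x":0,"y":0,"z":0,"rx":0,"ry":0,"rz":0}]' >/dev/null; python3 st.py; python3 mk.py
```

```text
tau [-0.25  0.25 -0.04] turn 1.754  t 12.0 j7 [0.559 0.169] p [0.5721 0.1445 0.0621] yaw 0.9884 F [ 1.   0.2 -2. ] T [-0.004 -0.297  0.001] w 56.1
tau [-0.17  0.45  0.17] turn 1.755  t 12.9 j7 [0.478 0.233] p [0.5753 0.1464 0.1333] yaw 0.9889 F [0.6 0.2 0.5] T [ 0.05  -0.023  0.01 ] w 56.1
mark yaw mod pi 1.797 n 718 px [305. 273.] mean [0.608 0.144]
```

The cap is off and held (same mark pixel, no load). I carry it to the pad.

```bash
python3 -m jog '[{"grip":0.04,"x":0.0142,"y":0,"z":-0.0326,"rx":0,"ry":0,"rz":0},{"grip":0.04,"x":0.0142,"y":0,"z":-0.0326,"rx":0,"ry":0,"rz":0},{"grip":0.04,"x":0.0142,"y":0,"z":-0.0326,"rx":0,"ry":0,"rz":0},{"grip":0.04,"x":0.0142,"y":0,"z":-0.0326,"rx":0,"ry":0,"rz":0},{"grip":0.04,"x":0.0142,"y":0,"z":-0.0326,"rx":0,"ry":0,"rz":0},{"grip":0.04,"x":0.0142,"y":0,"z":-0.0326,"rx":0,"ry":0,"rz":0},{"grip":0.04,"x":0.0142,"y":0,"z":-0.0326,"rx":0,"ry":0,"rz":0},{"grip":0.04,"x":0.0142,"y":0,"z":-0.0326,"rx":0,"ry":0,"rz":0},{"grip":0.04,"x":0.0142,"y":0,"z":-0.0326,"rx":0,"ry":0,"rz":0},{"grip":0.04,"x":0.0142,"y":0,"z":-0.0326,"rx":0,"ry":0,"rz":0},{"grip":0.04,"x":0,"y":0,"z":0,"rx":0,"ry":0,"rz":0},{"grip":0.04,"x":0,"y":0,"z":0,"rx":0,"ry":0,"rz":0}]' >/dev/null; python3 st.py
python3 -c "
from h import *
s=ctrl.get_state();print(s['joint_positions'].round(2),R.from_rotvec(s['eef_rot']).as_matrix().round(3).tolist())
i,*_=cam('wrist'); j,*_=cam('scene'); a=cv2.resize(j[190:310,165:285],(420,420),interpolation=cv2.INTER_CUBIC); save('p1.png',np.hstack([i[:,100:480],a]))"
```

```text
tau [0.21 0.09 0.06] turn 1.753  t 14.15 j7 [0.427 0.881] p [ 0.5121 -0.2058  0.1291] yaw 0.9866 F [-0.   0.1 -0.1] T [ 0.011 -0.059  0.025] w 55.6
[ 0.91  0.48 -0.83  1.88  0.43  0.97  0.88] [[0.834, -0.001, 0.551], [-0.551, 0.001, 0.834], [-0.001, -1.0, -0.0]]
```

View pics/p1.png

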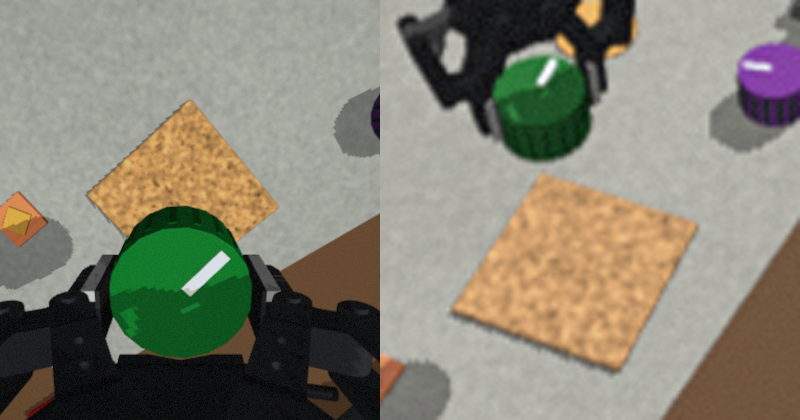

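The cap is upright between the pads, mark at (205,272) in the left half, and the tool is within 3 mm of the pad centre. I lower it, feeling for contact.

```bash
python3 -m jog '[{"grip":0.04,"x":0.002,"y":0.02,"z":0.001,"rx":0,"ry":0,"rz":0},{"grip":0.04,"x":0,"y":0.02,"z":0,"rx":0,"ry":0,"rz":0},{"grip":0.04,"x":0,"y":0.02,"z":0,"rx":0,"ry":0,"rz":0},{"grip":0.04,"x":0,"y":0.02,"z":0,"rx":0,"ry":0,"rz":0},{"grip":0.04,"x":0,"y":0.02,"z":0,"rx":0,"ry":0,"rz":0},{"grip":0.04,"x":0,"y":0.02,"z":0,"rx":0,"ry":0,"rz":0},{"grip":0.04,"x":0,"y":0.01,"z":0,"rx":0,"ry":0,"rz":0},{"grip":0.04,"x":0,"y":0.006,"z":0,"rx":0,"ry":0,"rz":0},{"grip":0.04,"x":0,"y":0,"z":0,"rx":0,"ry":0,"rz":0}]' >/dev/null; python3 st.py
```

```text
tau [ 0.1  -0.13 -0.08] turn 1.756  t 15.15 j7 [0.621 0.724] p [ 0.5152 -0.2046 -0.0063] yaw 0.9901 F [-0.7 -0.7 -0.4] T [-0.047  0.005 -0.01 ] w 55.8
```

```bash
python3 -m jog '[{"grip":0.04,"x":0,"y":0.003,"z":0,"rx":0,"ry":0,"rz":0},{"grip":0.04,"x":0,"y":0.003,"z":0,"rx":0,"ry":0,"rz":0},{"grip":0.04,"x":0,"y":0.002,"z":0,"rx":0,"ry":0,"rz":0},{"grip":0.04,"x":0,"y":0,"z":0,"rx":0,"ry":0,"rz":0}]' >/dev/null; python3 st.py
python3 -m jog '[{"grip":0.04,"x":0,"y":0.001,"z":0,"rx":0,"ry":0,"rz":0},{"grip":0.04,"x":0,"y":0,"z":0,"rx":0,"ry":0,"rz":0}]' >/dev/null; python3 st.py
```

```text
tau [ 0.04 -0.05 -0.03] turn 1.755  t 15.55 j7 [0.633 0.714] p [ 0.5151 -0.2056 -0.0141] yaw 0.9887 F [ 0.6 -0.3 -1.1] T [-0.002 -0.048  0.04 ] w 56.1
tau [ 0.02 -0.02 -0.01] turn 1.755  t 15.75 j7 [0.635 0.713] p [ 0.5151 -0.2055 -0.015 ] yaw 0.9889 F [ 0.9 -0.5 -1.1] T [ 0.044 -0.007  0.009] w 56.1
```

```bash
python3 -m jog '[{"grip":0.04,"x":0,"y":0.001,"z":0,"rx":0,"ry":0,"rz":0},{"grip":0.04,"x":0,"y":0,"z":0,"rx":0,"ry":0,"rz":0}]' >/dev/null; python3 st.py
python3 -m jog '[{"grip":0.04,"x":0,"y":0.0007,"z":0,"rx":0,"ry":0,"rz":0},{"grip":0.04,"x":0,"y":0,"z":0,"rx":0,"ry":0,"rz":0}]' >/dev/null; python3 st.py
```

```text
tau [ 0.02 -0.02 -0.01] turn 1.755  t 15.95 j7 [0.636 0.712] p [ 0.5151 -0.2055 -0.0161] yaw 0.989 F [-0.6  0.3  0.3] T [-0.036 -0.031 -0.006] w 56.0
tau [ 0.06 -0.14 -0.01] turn 1.755  t 16.15 j7 [0.637 0.711] p [ 0.5152 -0.2055 -0.0167] yaw 0.9889 F [-1.1 -0.4  0.9] T [-0.012  0.104  0.016] w 56.1
```

```bash
python3 -m jog '[{"grip":0.04,"x":0,"y":0.0005,"z":0,"rx":0,"ry":0,"rz":0},{"grip":0.04,"x":0,"y":0,"z":0,"rx":0,"ry":0,"rz":0}]' >/dev/null; python3 st.py; python3 mk.py;python3 st.py
```

```text
tau [ 0.25 -0.67 -0.  ] turn 1.755  t 16.35 j7 [0.637 0.71 ] p [ 0.5152 -0.2055 -0.0167] yaw 0.9889 F [-2.7 -0.1  7.3] T [ 0.137  0.409 -0.053] w 56.3
mark yaw mod pi 1.794 n 672 px [306. 273.] mean [ 0.481 -0.179]
tau [ 0.25 -0.67  0.  ] turn 1.755  t 16.4 j7 [0.637 0.71 ] p [ 0.5152 -0.2055 -0.0167] yaw 0.9889 F [-3.2  1.5  7.4] T [0.123 0.515 0.018] w 56.2
```

Contact on the pad at exactly the expected height, 7 N. I release and retreat straight up.

```bash
python3 -m jog '[{"grip":0.06,"x":0,"y":0,"z":0,"rx":0,"ry":0,"rz":0},{"grip":0.064,"x":0,"y":0,"z":0,"rx":0,"ry":0,"rz":0},{"grip":0.07,"x":0,"y":0,"z":0,"rx":0,"ry":0,"rz":0},{"grip":0.085,"x":0,"y":0,"z":0,"rx":0,"ry":0,"rz":0},{"grip":0.085,"x":0,"y":0,"z":0,"rx":0,"ry":0,"rz":0},{"grip":0.085,"x":0,"y":0,"z":0,"rx":0,"ry":0,"rz":0},{"grip":0.085,"x":0,"y":0,"z":0,"rx":0,"ry":0,"rz":0}]' >/dev/null; python3 st.py
python3 -m jog '[{"grip":0.085,"x":0,"y":-0.01,"z":0,"rx":0,"ry":0,"rz":0},{"grip":0.085,"x":0,"y":-0.02,"z":0,"rx":0,"ry":0,"rz":0},{"grip":0.085,"x":0,"y":-0.03,"z":0,"rx":0,"ry":0,"rz":0},{"grip":0.085,"x":0,"y":-0.04,"z":0,"rx":0,"ry":0,"rz":0},{"grip":0.085,"x":0,"y":-0.04,"z":0,"rx":0,"ry":0,"rz":0},{"grip":0.085,"x":0,"y":-0.03,"z":0,"rx":0,"ry":0,"rz":0},{"grip":0.085,"x":0,"y":0,"z":0,"rx":0,"ry":0,"rz":0},{"grip":0.085,"x":0,"y":0,"z":0,"rx":0,"ry":0,"rz":0}]' >/dev/null; python3 st.py
python3 - <<'E'
from m import *
i,K,Rc,o=cam("wrist"); uv=proj(K,Rc,o,(.515,-.2055,.042)); c=blob(i,(45,100,100),(80,255,255),uv); e=cv2.fitEllipse(cv2.convexHull(c)); print(e,ray(K,Rc,o,*e[0],.042))
j,K,Rc,o=cam("scene"); uv=proj(K,Rc,o,(.515,-.2055,.042)); c=blob(j,(45,100,100),(80,255,255),uv);e=cv2.fitEllipse(cv2.convexHull(c)); print(e,ray(K,Rc,o,*e[0],.042))
a=cv2.resize(j[190:310,165:285],(420,420),interpolation=cv2.INTER_CUBIC); save('p2.png',np.hstack([i[:,100:480],a]))
E
```

```text
tau [0.01 0.   0.  ] turn 1.755  t 17.1 j7 [0.638 0.71 ] p [ 0.5151 -0.2054 -0.0174] yaw 0.989 F [0.3 0.3 0.4] T [ 0.098  0.023 -0.032] w 84.8
tau [-0.04 -0.02  0.04] turn 1.755  t 17.9 j7 [0.403 0.902] p [ 0.5153 -0.2056  0.1536] yaw 0.9889 F [-0.6 -0.3 -0.6] T [-0.001  0.059 -0.006] w 84.9
((280.246826171875, 199.6992645263672), (60.488277435302734, 62.408199310302734), 82.09737396240234) [ 0.5136074  -0.20557604  0.042     ]
((219.2420196533203, 257.0556335449219), (18.168689727783203, 23.260799407958984), 75.69902801513672) [ 0.51866356 -0.20651915  0.042     ]
```

View pics/p2.png

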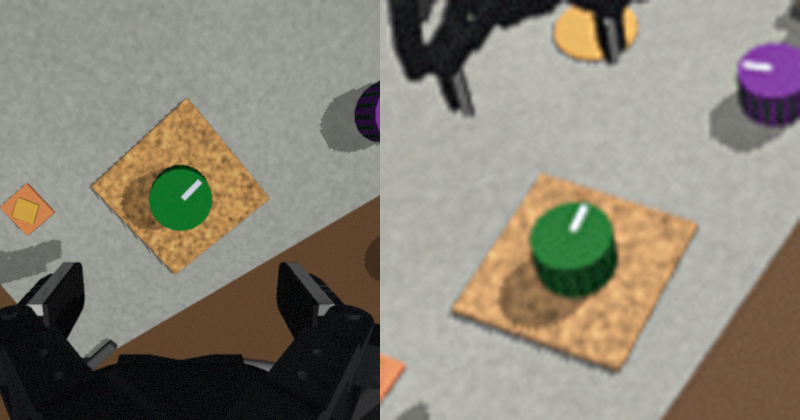

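The cap stands right way up (white mark on top) in the middle of the cork pad, at (180,198) in the left half and (572,250) in the right. The gripper is clear, so I hand in.

```bash
python3 -c "
from plant import ctrl
print(ctrl.job_done())"
```

```text
the job is handed in; nothing more can be done
None
```

The green cap is off the flux jar and standing right way up in the middle of the cork pad. I handed the job in at about 18 s with the gripper open and clear; no verdict was reported.

- **Breaking loose:** I twisted it anticlockwise by 0.42 rad, then spun it on gently. The white mark turned with the tool, so the cap did not slip in the grip.
- **Stop:** First touch came at about 1.73 rad, and I stopped when the torque had changed by only about 0.3 N m. I eased back 0.03 rad, and the cap lifted off with about 3 N of pull.
- **Setting down:** It met the pad at the expected height with about 7 N, and I released it there.
- **Last check:** The wrist view puts the cap at (0.514, -0.206) and the scene view at (0.519, -0.207). The pad centre is at about (0.514, -0.204), leaving more than 30 mm of cork all round.

**What disagreed:**
- **Gripper geometry:** The first grasp closed on nothing above the cap. Both cameras showed the fingertips 35 to 45 mm behind the TCP, not 8 mm ahead as stated, so I gripped lower, going by the pictures.
- **Camera calibration:** The wrist, top and scene cameras differed by 3 to 7 mm in places.
- **Other things on the bench:** I did not check all of them afterwards. Those in the last picture looked unmoved, and the path went well above the rest.

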